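# Set the flame spectrometer to the marked angle and reclamp it

## Robot

A 6-joint arm with a two-finger parallel gripper is mounted at the origin on the work surface. World frame = base frame: x ahead of the robot, y to its left, z up, the work surface at z = 0. Lengths are in mm, angles in rad, forces in N, time in s.
With the tool pointing down it reaches from about 300 to 750 mm from the base axis. Payload 8.5 kg.
Tool frame: the origin (TCP) lies midway between the tips of the shut fingers; the grasp point (between the pads) lies r.hold_point_z behind it (r.hold_point_z is the distance from the TCP to the grasp point, in mm); z points along the fingers, y is the line along which they close (so a half turn about z gives the same grasp; the last joint's range is limited). The gripper opens to 88 mm and grips with 3 to 60 N. Pads are 18 mm wide; open, the fingers measure 123 mm over their backs; the gripper's body (75 mm by 187 mm) begins 45 mm behind the grasp point.
Start: joints at [-1.422, 0.381, 1.297, -0, 1.464, -0.215], TCP at [195.699, -513.987, 238.748] pointing down, gripper open.
Joint ranges: [-3.11, 3.11], [-0.89, 2.33], [0.22, 2.48], [-1.42, 4.56], [0.17, 2.85], [-2.88, 2.88]. Speed limits (rad/s): [2.39, 2.39, 3.14, 3.14, 3.14, 3.14].

## Interface

Orientations are given as a unit quaternion [x, y, z, w].
In Python, from station import sense, vision, r gives the robot as it stands.
- The arm moves only by the shell command python3 -m jog 'ROWS' [OPENING]. ROWS is JSON, a list of rows, each an object with "offset": the shift along the tool's x, y, z in units of 40 mm (1.0 is 40 mm), a list of three; "yaw": the turn about the tool's z in units of 6 degrees (1.0 is 6 degrees). A call has exactly 10 rows; each row shifts and turns the commanded pose from where the row before left it, along the tool's axes as they then stand; what a row does not reach is not made up. A row lasts 1/8 s, in which the tool goes at most 62.5 mm and 10.7 degrees, less where a joint would pass 70% of its speed; a pose out of reach is approached as far as the arm can. A call is refused whole if a number of a shift passes 1 or a number of a turn 1, either way. A call with a gripper value outside its range is refused whole. OPENING is the opening, from 0 (shut) to 1 (fully open), set as the call begins (- or left out, the last holds). The fingers move at their own pace and stop on an object; the grip force is fixed at half the most. Time passes only in rows, so rows that do not move let the fingers close, or fill a call up. It gives the time, the measured TCP pose, the force, the opening and the grip force at its end, in the units of the state.
- sense(): the state, without advancing time (a new reading comes with each control period).
- vision.snapshot(name): name is "scene" or "top" or "wrist"; returns the picture (420x560x3 uint8, red, green, blue); there is no depth.
- vision.calibration(name): a dict with "vertical_fov" (degrees; the focal length in pixels is half the picture's height over the tangent of half this angle, whatever the lens; pixels are square), "cx", "cy" (the principal point, pixels), "T" (4x4, takes a point from camera to world coordinates). Camera axes: x right, y down, z forward; pixel columns grow to the right and rows downward; lengths in mm; the calibration is good to about 2 mm. A picture is of the moment at which its call begins: read the wrist's pose just before it. calibration takes no time and is no camera call; for the wrist camera it gives the pose at the moment of the call.
- r.finish_job(): hands the job in; it is judged then, once.
The state is a dict: "time_s": time; "joint_pos": joint angles; "qvel": joint speeds; "effort": joint torques, N m; "tool_pos": TCP position; "tool_rot": TCP orientation; "force": force on the tool from outside, world axes, zero at the start; "torque": the same for the moment, N m; "opening": opening from 0.0 (shut) to 1.0 (fully open); "finger_force": force on a finger pad.
Only numpy, scipy, OpenCV 4.12 (cv2) and the standard library are available. Lean on these libraries where they do the work, as an engineer would, in place of code of your own. Each camera call takes 0.05 s, during which the arm holds its last target. There are 200 camera calls.

## Task

The student spectrometer is still clamped hard where the last class left it. Loosen the black wing knob until the clamp lets go, swing the arm round until its red pointer stands exactly opposite the red rider on the scale's rim, and retighten the knob there, only snug this time: about 25 degrees of turn past where it begins to bite, well short of how hard it was. Do not force the arm round while it is clamped, do not push on the optical tubes, leave the burner, bottle, splints and tongs where they are, and let go of the knob at the end.

Things in the scene. Friction and masses are not known exactly. Their poses are not given: they have to be found in the camera images.
- knob: Black wing knob of the clamp screw, a bar 50 mm long (its x), 14 mm wide (its y), 30 mm tall, 115 mm from the pivot. Origin on its vertical axis, 96 mm above the table; bar from 80 to 110 mm; below it free space down to 64 mm (13 mm stem). Counter-clockwise from above loosens. It starts 0.75 to 1.1 rad past where it bites; that point varies and shows only by feel. It can turn 1.4 rad past loose.
- swing (a joint): Angle of the grey swing arm on its upright pivot, rad, stops at -0.15 and 1.0, growing counter-clockwise seen from above. The arm carries knob, pointer and telescope. Loose, it moves against 0.25 N m of friction (2 N at the knob) and stays where it is left; tightly clamped it takes over 25 N at the knob to slip. Only the knob is to be handled: hold it to swing the arm.
- pointer_tip (a point): Tip of the arm's red pointer, 150 mm from the pivot, 48 mm above the table, beyond the knob on the same line from the pivot. Its x axis points from the tip to the pivot, z up.
- marker_tip (a point): Tip of the red rider (14 x 12 x 18 mm) fixed on the scale's rim, 152 mm from the pivot, 48 mm above the table. Its x axis points from the tip to the pivot, z up; the pointer is on the mark when tips and pivot lie on one line. It lies 0.2 to 0.85 rad counter-clockwise of the pointer's start. Immovable.
- pivot (a point): The arm's upright pivot axis, at the scale's upper face 44 mm above the table. Fixed. The collimator lies along its y axis, z up. At swing 0 pointer and knob lie along its -x axis; a small grating slide stands over the pivot, top at 141 mm.
- scale_plate: Aluminium circle, 300 x 10 mm, top 44 mm above the table, fixed; origin on the table. The screw's pad presses on it, about 200 N per rad past the bite; snug is 80 N, or 0.4 rad. Knob torque (N m): loose 0.06; tightening 0.06 + 0.0053 per N of clamp force while it turns (friction varies 20%). At rest between small turns it saws (stick-slip) about the spring's push-back, 0.002 per N.
- telescope: Black telescope tube on the arm, 28 to 33 mm thick, axis 120 mm above the table, from 56 to 242 mm from the pivot, square to the clamp limb; swings with the arm. Origin on the table under the pivot, tube along its -y. Not to be pushed.
- collimator: Black collimator tube, fixed on a pillar, 28 mm thick with a 40 mm slit block, axis 120 mm above the table, from 56 to 198 mm from the pivot. Origin on the table under the pivot, tube along its +y. Not to be pushed.
- burner: Blue gas canister burner with black collar and brass burner tube, 112 mm square foot, 192 mm tall, loose, in front of the collimator's slit. Origin centre of underside.
- amber_bottle: Amber reagent bottle with red cap, 56 mm across, 115 mm tall, loose. Origin centre of underside.
- splints: Bundle of wooden splints lying on the table, 200 x 36 x 36 mm, long along its x, loose. Origin centre of underside.
- tongs: Steel crucible tongs lying flat, 240 x 96 x 9 mm, long along x, loose. Origin under their middle.

How it is judged:
By the outcome, as a careful person would: the job done as asked, in the order asked, and still so for the second after the job is handed in, with the robot touching nothing.
It also fails if it takes over 61 s, if anything falls off the work surface, if the arm or the gripper's body presses on something with over 40 N, if the wrist force passes 120 N, or if a joint passes its speed limit or range.

## Working session

There is one attempt and no reset: what is moved stays moved. The work goes in short steps, Python scripts to look and compute and a shell command to move; the robot and the scene stay as the last step left them, time stands still between calls to the robot, and variables do not carry over. Pictures are saved under pics/ and viewed, at most 10 in all, crops included, and the job is handed in when it is done.

```bash
ls; mkdir -p pics
python3 - <<'E'
from station import sense, vision, r
import cv2
s=sense();print(s,r.hold_point_z)
for n in("scene","top","wrist"):
    c=vision.calibration(n);print(n,c)
    cv2.imwrite(f"pics/{n}0.png",vision.snapshot(n)[:,:,::-1])
E
```

```text
pics
{'time_s': 0.0, 'joint_pos': array([-1.42231869e+00,  3.81189735e-01,  1.29823531e+00, -3.73573190e-05,
        1.46357547e+00, -2.15309705e-01]), 'qvel': array([-0.00095067,  0.0009394 ,  0.0012466 , -0.00049272, -0.00049023,
        0.00024306]), 'effort': array([-1.47315932e-03, -4.37931669e+01, -2.24561495e+01,  7.11412495e-02,
        3.52247315e-02, -1.37493212e-04]), 'tool_pos': array([ 195.64202593, -513.73870624,  238.14971027]), 'tool_rot': array([ 9.83502298e-01,  1.80894262e-01,  4.95846389e-06, -7.04154696e-04]), 'force': array([-0.19495125,  0.19141995,  0.38810722]), 'torque': array([-0.01318149, -0.01783885, -0.01980849]), 'finger_force': 0.0, 'opening': 1.001484312514187} 18.700000000000003
scene {'vertical_fov': 54.15606161532247, 'cx': 278.45062309747345, 'cy': 213.45791845768377, 'T': array([[-6.01965679e-01,  6.84652740e-01, -4.10959788e-01,
         9.32436365e+02],
       [ 7.98453468e-01,  5.09340545e-01, -3.21005091e-01,
         2.51729332e+02],
       [-1.04585329e-02, -5.21366315e-01, -8.53268882e-01,
         8.90137058e+02],
       [ 0.00000000e+00,
[... 240 characters left out ...]
2],
       [-9.99776115e-01, -9.59664126e-03,  1.88580284e-02,
        -6.63659693e+01],
       [-1.81015405e-02, -7.35985026e-02, -9.97123661e-01,
         1.19072317e+03],
       [ 0.00000000e+00,  0.00000000e+00,  0.00000000e+00,
         1.00000000e+00]])}
wrist {'vertical_fov': 59.00633281098629, 'cx': 284.92212356935795, 'cy': 207.8012866059362, 'T': array([[ 3.56253112e-01, -8.87572565e-01, -2.92059346e-01,
         2.72024307e+02],
       [-9.34388525e-01, -3.38852399e-01, -1.09986982e-01,
        -4.84044502e+02],
       [-1.34358232e-03,  3.12080106e-01, -9.50054842e-01,
         3.84042324e+02],
       [ 0.00000000e+00,  0.00000000e+00,  0.00000000e+00,
         1.00000000e+00]])}
```

View pics/top0.png

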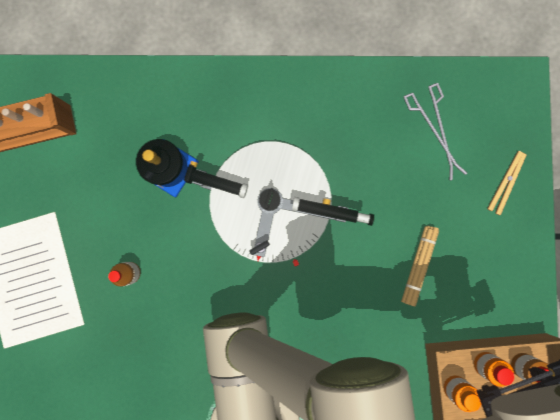

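View pics/scene0.png

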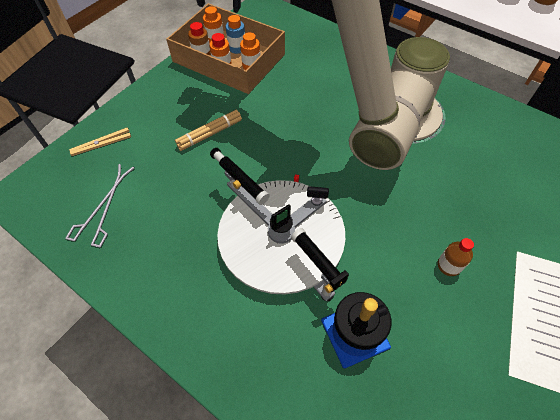

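The top view shows the pivot at about (269,200), knob at (260,246), pointer tip near (259,257) and rider at (295,262). The telescope runs right to (372,219) and the collimator left towards the burner. The scene view shows the knob at (318,193) and the rider at (297,180). Next I'll enlarge crops of both.

Run:
```python
import cv2
a=cv2.imread("pics/top0.png")[185:275,225:325]; b=cv2.imread("pics/scene0.png")[165:255,245:345]
a=cv2.resize(a,None,fx=6,fy=6,interpolation=cv2.INTER_CUBIC)
b=cv2.resize(b,None,fx=6,fy=6,interpolation=cv2.INTER_CUBIC)
cv2.imwrite("pics/ctop.png",a);cv2.imwrite("pics/cscene.png",b)
```

```text
(no output)
```

View pics/ctop.png

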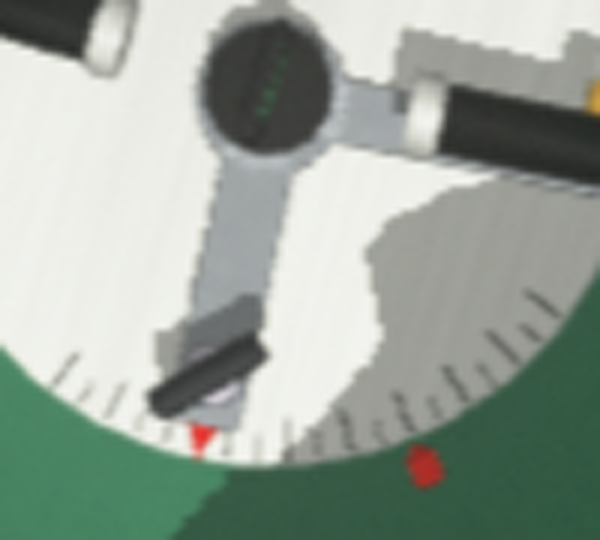

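View pics/cscene.png

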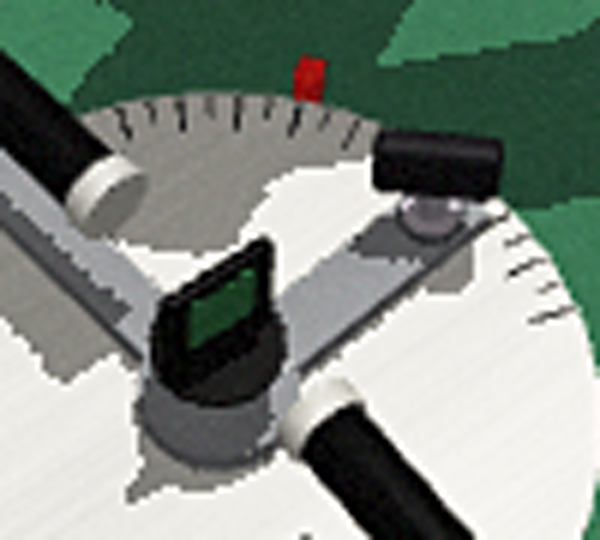

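The top crop shows the knob bar centred at (208,376), running from (155,405) to (262,348). The pointer tip is at (200,457) and the rider's inner end at (416,450). In the scene crop the knob's top face is centred near (438,148) and the rider's tip foot is at (311,101).

```bash
cat > h.py <<'E'
import numpy as np, cv2
from station import sense, vision, r
def ray(n,p,c=None):
    c=c or vision.calibration(n); f=210/np.tan(np.radians(c["vertical_fov"]/2))
    T=c["T"]; d=T[:3,:3]@np.array([(p[0]-c["cx"])/f,(p[1]-c["cy"])/f,1]); return T[:3,3],d/np.linalg.norm(d)
def atz(n,p,z,c=None):
    o,d=ray(n,p,c); return (o+d*(z-o[2])/d[2])
def tri(a,b):
    (o,d),(q,e)=a,b; s=np.linalg.lstsq(np.c_[d,-e],q-o,rcond=None)[0]
    A,B=o+s[0]*d,q+s[1]*e; return (A+B)/2,np.linalg.norm(A-B)
def circ(P):
    A=np.c_[2*P[:,:2],np.ones(len(P))]; x=np.linalg.lstsq(A,(P[:,:2]**2).sum(1),rcond=None)[0]
    return x[:2],np.sqrt(x[2]+x[:2]@x[:2])
E
python3 - <<'E'
from h import *
t=lambda u,v:(225+u/6-.42,185+v/6-.42); s=lambda u,v:(245+u/6-.42,165+v/6-.42)
for nm,n,zz,in(("top","top",0),("scene","scene",0)):
    im=cv2.imread(f"pics/{nm}0.png").astype(int)
    m=((im.max(2)-im.min(2)<28)&(im.min(2)>105)).astype(np.uint8)
    if n=="top": m[:,:200]=0;m[:,340:]=0;m[:135]=0;m[265:]=0
    else: m[:,:215]=0;m[:,348:]=0;m[:178]=0;m[292:]=0
    cs=max(cv2.findContours(m,0,1)[0],key=cv2.contourArea)
    h=cv2.convexHull(cs)[:,0]
    P=np.array([atz(n,p,44) for p in h])
    for _ in range(6):
        c,R=circ(P); e=np.abs(np.hypot(*(P[:,:2]-c).T)-R); P=P[e<max(2.5,np.percentile(e,85))]
    print(n,"disc",c,R,len(P),e.max())
k=tri(ray("top",t(208,374)),ray("scene",s(438,149)));print("knobtop",k)
print("knob at110",atz("top",t(208,374),110),atz("scene",s(438,149),110))
a,b=atz("top",t(155,403),110),atz("top",t(262,346),110);print("bar",a,b,np.arctan2(*(b-a)[1::-1]),np.linalg.norm(a-b))
print("pointer",atz("top",t(200,457),48))
print("rider top",atz("top",t(416,450),48),"scene",atz("scene",s(311,101),48),tri(ray("top",t(416,450)),ray("scene",s(311,101))))
E
```

```text
top disc [562.20495706 -29.5846196 ] 150.28655424833374 37 1.049938706838958
scene disc [561.69824274 -31.55096912] 149.95099855948507 34 1.373557088585585
knobtop (array([450.03556163,  -8.6162607 , 108.79406745]), np.float64(0.6594251133985133))
knob at110 [449.87981468  -8.40367613 110.        ] [450.97012802  -8.48419122 110.        ]
bar [438.55139514  11.82873278 110.        ] [460.83869111 -29.04245523 110.        ] -1.0715642486515027 46.55295448780119
pointer [415.10023876  -2.28674913  48.        ]
rider top [418.95489038 -89.83434834  48.        ] scene [424.18880398 -85.7491602   48.        ] (array([418.38669973, -89.85892991,  38.18448214]), np.float64(0.4284936638299064))
```

```bash
cat >> h.py <<'E'
def pose():
    s=sense();q=s["tool_rot"];a=2*np.arctan2(q[1],q[0]);return s,s["tool_pos"],a   # a: world angle of tool x
def plan(tgt,yaw=0,n=10,arc=None):
    """rows to reach tgt (x,y,z) mm and turn world-ccw by yaw deg; arc=(pivot) keeps radius, in n rows"""
    s,p,a=pose();out=[];tgt=np.array(tgt,float);c=p.copy()
    for i in range(n):
        w=p+(tgt-p)*(i+1)/n
        if arc is not None:
            v=p[:2]-arc;u=tgt[:2]-arc;f=(i+1)/n
            t=np.arctan2(v[1],v[0]);d=(np.arctan2(u[1],u[0])-t+np.pi)%(2*np.pi)-np.pi
            R=np.hypot(*v)*(1-f)+np.hypot(*u)*f;w[:2]=arc+R*np.array([np.cos(t+d*f),np.sin(t+d*f)])
        g=w-c;x=np.array([np.cos(a),np.sin(a)]);y=np.array([np.sin(a),-np.cos(a)])
        o=np.round([g[:2]@x/40,g[:2]@y/40,-g[2]/40],2);k=round(-yaw/n/6,2)
        out.append('{"offset":[%g,%g,%g],"yaw":%g}'%(*o,k));c[:2]+=40*(o[0]*x+o[1]*y);c[2]-=40*o[2];a-=np.radians(6*k)
    print("["+",".join(out)+"]");print("end",c,np.degrees(a))
E
python3 -c "
from h import *
plan([440,0,238],60)
"
```

```text
[{"offset":[1.03,-0.98,0],"yaw":-1},{"offset":[1.12,-0.87,0],"yaw":-1},{"offset":[1.21,-0.75,0],"yaw":-1},{"offset":[1.28,-0.62,0],"yaw":-1},{"offset":[1.34,-0.48,0],"yaw":-1},{"offset":[1.39,-0.33,0],"yaw":-1},{"offset":[1.4,-0.2,0.01],"yaw":-1},{"offset":[1.43,-0.04,-0],"yaw":-1},{"offset":[1.41,0.11,-0],"yaw":-1},{"offset":[1.4,0.25,-0],"yaw":-1}]
end [ 4.39900106e+02 -1.48412289e-01  2.37886972e+02] 80.8441135253673
```

```bash
python3 -m jog '[{"offset":[0.98,-0.9,0],"yaw":0},{"offset":[0.98,-0.9,0],"yaw":0},{"offset":[0.98,-0.9,0],"yaw":0},{"offset":[0.98,-0.9,0],"yaw":0},{"offset":[0.98,-0.9,0],"yaw":-1},{"offset":[0.99,-0.8,0],"yaw":-1},{"offset":[1,-0.7,0],"yaw":-1},{"offset":[1,-0.6,0],"yaw":-1},{"offset":[1,-0.5,0],"yaw":-1},{"offset":[1,-0.4,0],"yaw":-1}]'; python3 -c "
from h import *
plan([440,0,238],62)
"
```

```text
time_s: 1.4
tool_pos: [397.5, -55.6, 238.7]
tool_rot: [0.879, 0.478, -0.0, -0.0]
force: [0.1, -0.2, -0.3]
opening: 1.0
finger_force: 0.0
[{"offset":[0.17,0.01,0],"yaw":-1.03},{"offset":[0.18,0.04,0],"yaw":-1.03},{"offset":[0.16,0.05,0.01],"yaw":-1.03},{"offset":[0.16,0.07,-0],"yaw":-1.03},{"offset":[0.16,0.08,-0],"yaw":-1.03},{"offset":[0.14,0.1,0],"yaw":-1.03},{"offset":[0.13,0.12,0],"yaw":-1.03},{"offset":[0.12,0.13,0],"yaw":-1.03},{"offset":[0.1,0.14,0.01],"yaw":-1.03},{"offset":[0.09,0.15,-0],"yaw":-1.03}]
end [ 4.39991044e+02 -1.05737705e-02  2.37914932e+02] 118.84787792209589
```

```bash
python3 -m jog '[{"offset":[0.17,0.01,0],"yaw":-1},{"offset":[0.18,0.04,0],"yaw":-1},{"offset":[0.17,0.05,0],"yaw":-1},{"offset":[0.16,0.07,0],"yaw":-1},{"offset":[0.16,0.08,0],"yaw":-1},{"offset":[0.14,0.1,0],"yaw":-1},{"offset":[0.13,0.12,0],"yaw":-1},{"offset":[0.12,0.13,0],"yaw":-1},{"offset":[0.1,0.14,0],"yaw":-1},{"offset":[0.09,0.15,0],"yaw":-1}]'
python3 - <<'E'
from h import *
import pickle
s,p,a=pose();print(p,np.degrees(a),s["torque"],s["joint_pos"])
pickle.dump(vision.calibration("wrist"),open("w1.pkl","wb"))
im=vision.snapshot("wrist")[:,:,::-1];cv2.imwrite("pics/w1.png",im)
E
```

```text
time_s: 2.65
tool_pos: [440.9, -1.7, 238.6]
tool_rot: [0.522, 0.853, -0.0, -0.0]
force: [-0.1, 0.3, -0.2]
opening: 1.006
finger_force: 0.0
[440.93511428  -1.71243742 238.60711841] 117.03992617371132 [-0.0217836  -0.12468787  0.01467335] [-2.73619558e-01  1.88940149e-01  1.57666920e+00 -3.33148225e-07
  1.37641335e+00 -7.45555234e-01]
```

View pics/w1.png

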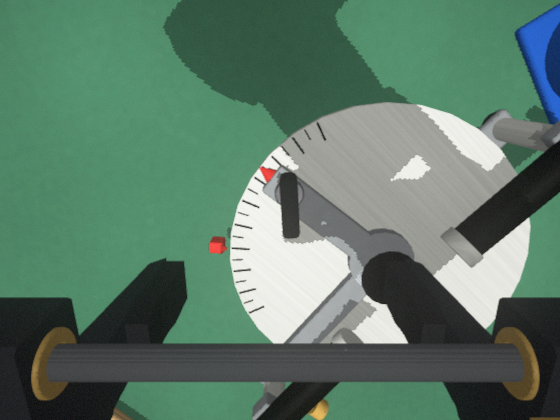

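The wrist view shows the knob bar from about (289,173) to (291,238), the pointer tip near (262,178) and the rider at (218,245). The fingers are open at the lower left and right. I'll enlarge it.

Run:
```python
import cv2
b=cv2.imread("pics/w1.png")[155:265,200:320]
cv2.imwrite("pics/cw1.png",cv2.resize(b,None,fx=5,fy=5,interpolation=cv2.INTER_CUBIC))
```

```text
(no output)
```

View pics/cw1.png

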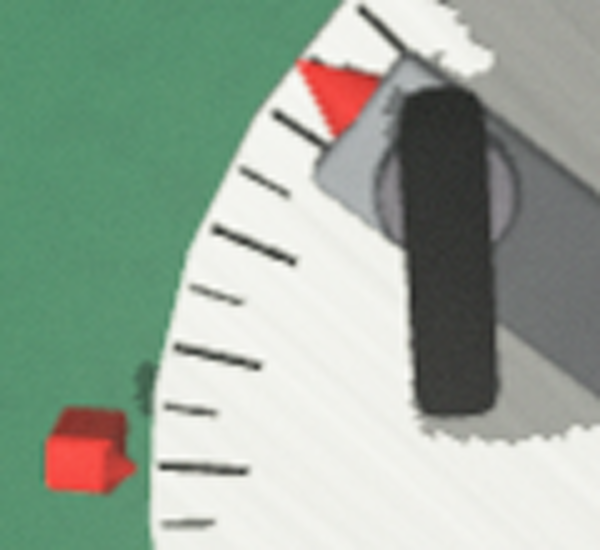

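The crop shows the pointer tip at (300,63), the rider tip at (136,467) and the knob's top face centred at (450,252), its ends at (443,88) and (457,415).

Run:
```python
from h import *
import pickle
c=pickle.load(open("w1.pkl","rb"))
w=lambda u,v:(200+u/5-.4,155+v/5-.4);t=lambda u,v:(225+u/6-.42,185+v/6-.42)
piv=np.array([562,-30.5])
W=lambda p:ray("wrist",p,c)
print("knob tri",tri(W(w(450,252)),ray("top",t(208,374))),atz("wrist",w(450,252),110,c))
a,b=atz("wrist",w(443,88),110,c),atz("wrist",w(457,415),110,c);print("bar",np.degrees(np.arctan2(*(b-a)[1::-1])),np.linalg.norm(b-a),(a+b)/2)
for nm,p,q in(("ptr",w(300,63),t(200,457)),("rider",w(136,467),t(416,450))):
    P=atz("wrist",p,48,c);d=P[:2]-piv;print(nm,P,np.hypot(*d),np.arctan2(-d[1],-d[0]),tri(W(p),ray("top",q)))
k=atz("wrist",w(450,252),110,c)[:2]-piv;print(np.hypot(*k),np.arctan2(-k[1],-k[0]))
```

```text
knob tri (array([449.46278843,  -7.91452931,  98.89788574]), np.float64(0.452197132314783)) [447.51420858  -4.9201839  110.        ]
bar -60.3716943434076 53.405318061771304 [447.85812933  -5.51818099 110.        ]
ptr [415.91077874  -2.3185821   48.        ] 148.78256915322584 -0.19056473575424357 (array([415.51266884,  -2.22843536,  48.92522018]), np.float64(0.766263615429533))
rider [422.43591462 -90.20746337  48.        ] 151.79958864120758 0.4042516764303999 (array([420.68934288, -89.4329842 ,  50.41757844]), np.float64(3.31980502327074))
117.3086673220528 -0.21982171969677666
```

```bash
python3 -c "
from h import *
plan([449.4,-8.6,81],2,8)
"
```

```text
[{"offset":[-0.03,0.01,0.49],"yaw":-0.04},{"offset":[-0.03,0.01,0.49],"yaw":-0.04},{"offset":[-0.04,0.02,0.5],"yaw":-0.04},{"offset":[-0.03,0.01,0.49],"yaw":-0.04},{"offset":[-0.03,0.01,0.49],"yaw":-0.04},{"offset":[-0.03,0.01,0.49],"yaw":-0.04},{"offset":[-0.03,0.01,0.5],"yaw":-0.04},{"offset":[-0.04,0.01,0.49],"yaw":-0.04}]
end [449.33493877  -8.79434118  80.96681322] 119.21004734017322
```

```bash
python3 -m jog '[{"offset":[-0.13,0.05,0.49],"yaw":-0.33},{"offset":[-0.13,0.04,0.49],"yaw":0},{"offset":[0,0,0.5],"yaw":0},{"offset":[0,0,0.49],"yaw":0},{"offset":[0,0,0.49],"yaw":0},{"offset":[0,0,0.49],"yaw":0},{"offset":[0,0,0.5],"yaw":0},{"offset":[0,0,0.49],"yaw":0},{"offset":[0,0,0],"yaw":0},{"offset":[0,0,0],"yaw":0}]'
python3 -c "
from h import *
s,p,a=pose();print(p,np.degrees(a),s['torque'],s['force'])
cv2.imwrite('pics/w2.png',vision.snapshot('wrist')[:,:,::-1])"
```

```text
time_s: 3.95
tool_pos: [449.2, -9.5, 81.7]
tool_rot: [0.509, 0.861, 0.0, 0.0]
force: [0.5, -0.0, 0.5]
opening: 0.997
finger_force: 0.0
[449.22330404  -9.54911421  81.73232364] 118.7875911111828 [-0.0738608  -0.16359336 -0.01577789] [ 0.54914935 -0.0324979   0.45628972]
```

View pics/w2.png

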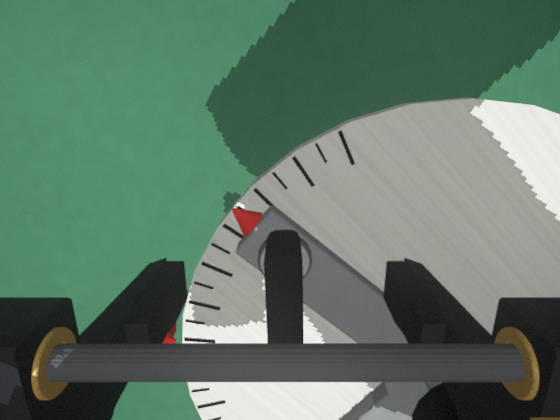

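The bar (about u = 285) is centred between the finger tips (185 and 387) and parallel to the pads. Now I'll close.

```bash
python3 -m jog '[{"offset":[0,0,0],"yaw":0},{"offset":[0,0,0],"yaw":0},{"offset":[0,0,0],"yaw":0},{"offset":[0,0,0],"yaw":0},{"offset":[0,0,0],"yaw":0},{"offset":[0,0,0],"yaw":0},{"offset":[0,0,0],"yaw":0},{"offset":[0,0,0],"yaw":0},{"offset":[0,0,0],"yaw":0},{"offset":[0,0,0],"yaw":0}]' 0.05
python3 -c "
from h import *
s,p,a=pose();print(p,np.degrees(a),s['torque'],s['force'],s['opening']*88,s['finger_force'])"
```

```text
time_s: 5.25
tool_pos: [448.9, -9.4, 81.2]
tool_rot: [0.509, 0.861, -0.0, -0.0]
force: [0.5, 0.5, 0.7]
opening: 0.157
finger_force: 29.9
[448.93247912  -9.40904964  81.15487737] 118.83643358694351 [ 0.08450618 -0.04301293  0.15251499] [0.53334875 0.45312344 0.7073977 ] 13.79316632189134 29.903619037941098
```

```bash
cat > st.py <<'E'
from h import *
s,p,a=pose();T=[]
print(p.round(2),"xang %.2f"%np.degrees(a),"T",s['torque'].round(3),"F",s['force'].round(2),s['opening']*88,s['finger_force'],"t",s['time_s'],"j6",s['joint_pos'][5])
E
python3 -m jog '[{"offset":[0,0,0],"yaw":-0.5},{"offset":[0,0,0],"yaw":-0.5},{"offset":[0,0,0],"yaw":-0.5},{"offset":[0,0,0],"yaw":-0.5},{"offset":[0,0,0],"yaw":-0.5},{"offset":[0,0,0],"yaw":-0.5},{"offset":[0,0,0],"yaw":-0.5},{"offset":[0,0,0],"yaw":-0.5},{"offset":[0,0,0],"yaw":-0.5},{"offset":[0,0,0],"yaw":-0.5}]'
python3 st.py
```

```text
time_s: 6.5
tool_pos: [448.7, -9.5, 80.5]
tool_rot: [0.268, 0.963, -0.0, -0.001]
force: [0.3, -1.2, -7.6]
opening: 0.158
finger_force: 30.0
[448.66  -9.51  80.53] xang 148.90 T [-0.265 -0.301 -0.156] F [ 0.27 -1.19 -7.56] 13.920046972429834 29.95477896183729 t 6.5 j6 -1.3139054581114407
```

```bash
python3 -m jog '[{"offset":[0,0,0],"yaw":-0.3},{"offset":[0,0,0],"yaw":-0.3},{"offset":[0,0,0],"yaw":-0.3},{"offset":[0,0,0],"yaw":-0.3},{"offset":[0,0,0],"yaw":-0.3},{"offset":[0,0,0],"yaw":-0.3},{"offset":[0,0,0],"yaw":-0.3},{"offset":[0,0,0],"yaw":-0.3},{"offset":[0,0,0],"yaw":-0.3},{"offset":[0,0,0],"yaw":-0.3}]'
python3 st.py
python3 -m jog '[{"offset":[0,0,0],"yaw":-0.3},{"offset":[0,0,0],"yaw":-0.3},{"offset":[0,0,0],"yaw":-0.3},{"offset":[0,0,0],"yaw":-0.3},{"offset":[0,0,0],"yaw":-0.3},{"offset":[0,0,0],"yaw":-0.3},{"offset":[0,0,0],"yaw":-0.3},{"offset":[0,0,0],"yaw":-0.3},{"offset":[0,0,0],"yaw":-0.3},{"offset":[0,0,0],"yaw":-0.3}]'
python3 st.py
```

```text
time_s: 7.75
tool_pos: [448.5, -9.5, 80.2]
tool_rot: [0.114, 0.993, 0.0, -0.001]
force: [3.3, -4.3, -26.7]
opening: 0.156
finger_force: 29.9
[448.54  -9.46  80.22] xang 166.93 T [-0.608 -0.791 -0.075] F [  3.29  -4.29 -26.74] 13.721219476347521 29.924572370946407 t 7.75 j6 -1.6284483876688345
time_s: 9.0
tool_pos: [448.6, -9.4, 80.2]
tool_rot: [-0.043, 0.999, 0.0, -0.001]
force: [4.6, -3.6, -27.4]
opening: 0.158
finger_force: 29.9
[448.6   -9.38  80.23] xang 184.92 T [-0.453 -0.793 -0.067] F [  4.56  -3.59 -27.42] 13.868343371463359 29.92380048148334 t 9.0 j6 -1.9425767201305937
```

Run:
```python
from h import *
s,p,a=pose();piv=np.array([562,-30.5]);d=p[:2]-piv
def rot(t):return piv+np.array([[np.cos(t),-np.sin(t)],[np.sin(t),np.cos(t)]])@d
for t in(.15,.595):
    q=rot(t);plan([*q,p[2]-.6],np.degrees(t),10,arc=piv)
```

```text
[{"offset":[0.01,-0.04,0],"yaw":-0.14},{"offset":[0.01,-0.04,0],"yaw":-0.14},{"offset":[0.01,-0.05,0],"yaw":-0.14},{"offset":[0.01,-0.04,0.01],"yaw":-0.14},{"offset":[0.02,-0.04,-0],"yaw":-0.14},{"offset":[0.01,-0.04,-0],"yaw":-0.14},{"offset":[0.01,-0.04,0],"yaw":-0.14},{"offset":[0.01,-0.04,0],"yaw":-0.14},{"offset":[0.01,-0.05,0],"yaw":-0.14},{"offset":[0.01,-0.04,0],"yaw":-0.14}]
end [446.79834294 -26.63045691  79.82747031] 193.32157851354947
[{"offset":[0.04,-0.17,0],"yaw":-0.57},{"offset":[0.04,-0.16,0],"yaw":-0.57},{"offset":[0.04,-0.17,0],"yaw":-0.57},{"offset":[0.04,-0.17,0.01],"yaw":-0.57},{"offset":[0.04,-0.16,-0],"yaw":-0.57},{"offset":[0.05,-0.17,-0],"yaw":-0.57},{"offset":[0.04,-0.17,0],"yaw":-0.57},{"offset":[0.04,-0.16,0],"yaw":-0.57},{"offset":[0.04,-0.17,0],"yaw":-0.57},{"offset":[0.04,-0.17,0],"yaw":-0.57}]
end [456.32351587 -76.71330435  79.82747031] 219.1215785135494
```

```bash
python3 -m jog '[{"offset":[0,0,0.01],"yaw":0},{"offset":[0.01,-0.04,0.01],"yaw":-0.14},{"offset":[0.01,-0.05,0],"yaw":-0.14},{"offset":[0.01,-0.04,0],"yaw":-0.14},{"offset":[0.02,-0.04,0],"yaw":-0.14},{"offset":[0.01,-0.04,0],"yaw":-0.14},{"offset":[0.01,-0.04,0],"yaw":-0.14},{"offset":[0.01,-0.04,0],"yaw":-0.14},{"offset":[0.01,-0.05,0],"yaw":-0.14},{"offset":[0.01,-0.04,0],"yaw":-0.14}]'
python3 st.py
```

```text
time_s: 10.25
tool_pos: [446.6, -25.0, 80.2]
tool_rot: [-0.108, 0.994, 0.0, -0.001]
force: [-1.4, 3.3, -22.9]
opening: 0.158
finger_force: 29.9
[446.63 -25.    80.18] xang 192.44 T [0.508 0.163 0.022] F [ -1.42   3.28 -22.94] 13.89583866362181 29.891145396977663 t 10.25 j6 -2.1095346449466206
```

```bash
python3 -m jog '[{"offset":[0.03,-0.13,0.01],"yaw":-0.45},{"offset":[0.04,-0.13,0.01],"yaw":-0.45},{"offset":[0.03,-0.13,0],"yaw":-0.45},{"offset":[0.04,-0.13,0],"yaw":-0.45},{"offset":[0.03,-0.13,0],"yaw":-0.45},{"offset":[0.04,-0.13,0],"yaw":-0.45},{"offset":[0.03,-0.13,0],"yaw":-0.45},{"offset":[0.04,-0.13,0],"yaw":-0.45},{"offset":[0.03,-0.13,0],"yaw":-0.45},{"offset":[0,0,0],"yaw":0}]'
python3 st.py;  python3 -c "
from h import *
import pickle
pickle.dump(vision.calibration('wrist'),open('w3.pkl','wb'))
cv2.imwrite('pics/w3.png',vision.snapshot('wrist')[:,:,::-1])
cv2.imwrite('pics/t3.png',vision.snapshot('top')[:,:,::-1])"
```

```text
time_s: 11.5
tool_pos: [454.1, -73.6, 80.1]
tool_rot: [-0.315, 0.949, -0.001, -0.0]
force: [-5.2, -3.4, -13.6]
opening: 0.157
finger_force: 29.9
[454.13 -73.62  80.1 ] xang 216.71 T [-0.375  0.545  0.031] F [ -5.24  -3.43 -13.63] 13.808108108791401 29.891546862199903 t 11.5 j6 -2.628439480776264
```

View pics/w3.png

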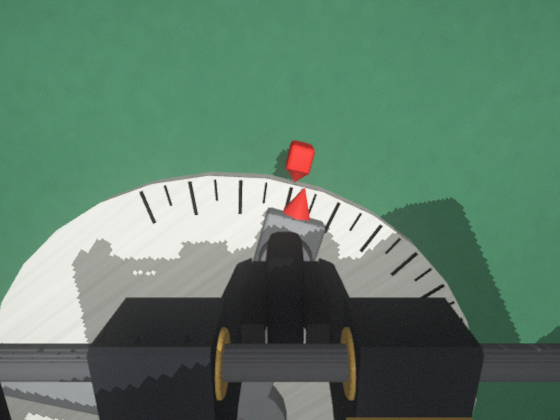

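The wrist view shows the rider with its tip at about (295,183) and the pointer tip at about (303,187), so the two are nearly opposite. I'll read the tips numerically.

```bash
cat > tips.py <<'E'
from h import *
import pickle,sys
n=sys.argv[1];c=pickle.load(open(n+".pkl","rb"));im=cv2.imread(f"pics/{n}.png").astype(int)
m=(im[:,:,2]>120)&(im[:,:,1]<90)&(im[:,:,0]<90)
u0,v0=int(sys.argv[2]),int(sys.argv[3])
for v in range(v0-16,v0+16):print(v,"".join("#" if x else "." for x in m[v,u0-18:u0+22]))
E
python3 tips.py w3 297 185
```

```text
169 .......########################.........
170 ........#######################.........
171 ..........#####################.........
172 ..........####################..........
173 ...........###################..........
174 ...........##################...........
175 ............###############.............
176 ............#############...............
177 .............###########................
178 .............#########..................
179 ..............######....................
180 ...............####.....................
181 ...............##.......................
182 ........................................
183 ........................................
184 ........................................
185 ........................................
186 ........................................
187 ........................................
188 ........................................
189 ........................##..............
190 .......................###..............
191 ......................####..............
192 .....................#####..............
193 ....................######..............
194 ...................########.............
195 ..................#########.............
196 ..................#########.............
197 .................##########.............
198 ................###########.............
199 ...............############.............
200 ..............##############............
```

```bash
cat > al.py <<'E'
from h import *
import pickle,sys
n=sys.argv[1];c=pickle.load(open(n+".pkl","rb"));g=list(map(float,sys.argv[2:6]))
piv=np.array([562,-30.5])
f=[]
for p in(g[:2],g[2:]):
    P=atz("wrist",p,48,c);d=P[:2]-piv;f.append(np.arctan2(-d[1],-d[0]));print(P,np.hypot(*d),f[-1])
print("delta to rider",f[0]-f[1])
E
python3 al.py w3 294.5 181.5 303.7 188
```

```text
[422.39631874 -90.70155483  48.        ] 152.03096732491625 0.4071372236149848
[422.30691257 -85.04043645  48.        ] 149.96272165273314 0.37222965057631685
delta to rider 0.03490757303866793
```

```bash
python3 -m jog '[{"offset":[0.01,-0.05,0.01],"yaw":-0.17},{"offset":[0.01,-0.05,0],"yaw":-0.17},{"offset":[0,0,0],"yaw":0},{"offset":[0,0,0],"yaw":0},{"offset":[0,0,0],"yaw":0},{"offset":[0,0,0],"yaw":0},{"offset":[0,0,0],"yaw":0},{"offset":[0,0,0],"yaw":0},{"offset":[0,0,0],"yaw":0},{"offset":[0,0,0],"yaw":0}]'
cat > look.py <<'E'
from h import *
import pickle,sys
n=sys.argv[1];pickle.dump(vision.calibration('wrist'),open(n+'.pkl','wb'))
cv2.imwrite(f'pics/{n}.png',vision.snapshot('wrist')[:,:,::-1])
E
python3 st.py; python3 look.py w4; python3 tips.py w4 297 185|cut -c1-60
```

```text
time_s: 12.85
tool_pos: [455.6, -77.1, 80.1]
tool_rot: [-0.332, 0.943, -0.001, -0.0]
force: [-6.6, -2.8, -8.5]
opening: 0.154
finger_force: 29.9
[455.58 -77.11  80.05] xang 218.73 T [-0.308  1.051 -0.041] F [-6.6  -2.85 -8.48] 13.550073994061822 29.896241454407573 t 12.85 j6 -2.669158947242366
169 .................#######################
170 ..................######################
171 ..................######################
172 ..................######################
173 ...................#####################
174 .....................###################
175 .....................###################
176 ......................##################
177 ......................#################.
178 ......................###############...
179 .......................############.....
180 ........................#########.......
181 ........................########........
182 .........................#####..........
183 .........................###............
184 ........................................
185 ........................................
186 ........................................
187 ........................................
188 ........................................
189 .........................#..............
190 ........................##..............
191 ......................####..............
192 .....................######.............
193 ....................#######.............
194 ...................########.............
195 ...................########.............
196 ..................#########.............
197 .................##########.............
198 ................###########.............
199 ...............#############............
200 ..............##############............
```

```bash
python3 al.py w4 305 183.7 304.3 188.3;python3 al.py w3 294.5 181.7 303.7 188.3
```

```text
[422.07451912 -90.55603337  48.        ] 152.26906232727143 0.40542280232628397
[424.10074137 -89.32371946  48.        ] 149.92143109199225 0.4031999003094485
delta to rider 0.0022229020168354485
[422.47716366 -90.64018949  48.        ] 151.93243317592749 0.4069770466149357
[422.42884782 -84.94638674  48.        ] 149.8149376773426 0.37194088072774184
delta to rider 0.03503616588719388
```

```bash
cat > log.py <<'E'
from h import *
s,p,a=pose();print("t %.2f x %.2f Tz %.3f e6 %.3f F %s p %s"%(s['time_s'],np.degrees(a)%360,s['torque'][2],s['effort'][5],s['force'].round(1),p.round(2)))
E
R='{"offset":[0,0,0],"yaw":0.05}'
python3 -m jog '[{"offset":[0,0,0],"yaw":0.05},{"offset":[0,0,0],"yaw":0.05},{"offset":[0,0,0],"yaw":0.05},{"offset":[0,0,0],"yaw":0.05},{"offset":[0,0,0],"yaw":0.05},{"offset":[0,0,0],"yaw":0.05},{"offset":[0,0,0],"yaw":0.05},{"offset":[0,0,0],"yaw":0.05},{"offset":[0,0,0],"yaw":0.05},{"offset":[0,0,0],"yaw":0.05}]' >/dev/null; python3 log.py
python3 -m jog '[{"offset":[0,0,0],"yaw":0.05},{"offset":[0,0,0],"yaw":0.05},{"offset":[0,0,0],"yaw":0.05},{"offset":[0,0,0],"yaw":0.05},{"offset":[0,0,0],"yaw":0.05},{"offset":[0,0,0],"yaw":0.05},{"offset":[0,0,0],"yaw":0.05},{"offset":[0,0,0],"yaw":0.05},{"offset":[0,0,0],"yaw":0.05},{"offset":[0,0,0],"yaw":0.05}]' >/dev/null; python3 log.py
python3 -m jog '[{"offset":[0,0,0],"yaw":0.05},{"offset":[0,0,0],"yaw":0.05},{"offset":[0,0,0],"yaw":0.05},{"offset":[0,0,0],"yaw":0.05},{"offset":[0,0,0],"yaw":0.05},{"offset":[0,0,0],"yaw":0.05},{"offset":[0,0,0],"yaw":0.05},{"offset":[0,0,0],"yaw":0.05},{"offset":[0,0,0],"yaw":0.05},{"offset":[0,0,0],"yaw":0.05}]' >/dev/null; python3 log.py
```

```text
t 14.15 x 215.73 Tz 0.086 e6 0.009 F [-8.6 -2.9 -8.4] p [455.56 -77.1   80.06]
t 15.40 x 212.73 Tz 0.065 e6 0.009 F [-8.1 -2.7 -8.1] p [455.53 -77.03  80.06]
t 16.65 x 209.73 Tz 0.103 e6 0.008 F [-7.9 -2.7 -7.2] p [455.5  -77.02  80.03]
```

```bash
python3 -m jog '[{"offset":[0,0,0],"yaw":0.05},{"offset":[0,0,0],"yaw":0.05},{"offset":[0,0,0],"yaw":0.05},{"offset":[0,0,0],"yaw":0.05},{"offset":[0,0,0],"yaw":0.05},{"offset":[0,0,0],"yaw":0.05},{"offset":[0,0,0],"yaw":0.05},{"offset":[0,0,0],"yaw":0.05},{"offset":[0,0,0],"yaw":0.05},{"offset":[0,0,0],"yaw":0.05}]' >/dev/null; python3 log.py
python3 -m jog '[{"offset":[0,0,0],"yaw":0.05},{"offset":[0,0,0],"yaw":0.05},{"offset":[0,0,0],"yaw":0.05},{"offset":[0,0,0],"yaw":0.05},{"offset":[0,0,0],"yaw":0.05},{"offset":[0,0,0],"yaw":0.05},{"offset":[0,0,0],"yaw":0.05},{"offset":[0,0,0],"yaw":0.05},{"offset":[0,0,0],"yaw":0.05},{"offset":[0,0,0],"yaw":0.05}]' >/dev/null; python3 log.py
python3 -m jog '[{"offset":[0,0,0],"yaw":0.05},{"offset":[0,0,0],"yaw":0.05},{"offset":[0,0,0],"yaw":0.05},{"offset":[0,0,0],"yaw":0.05},{"offset":[0,0,0],"yaw":0.05},{"offset":[0,0,0],"yaw":0.05},{"offset":[0,0,0],"yaw":0.05},{"offset":[0,0,0],"yaw":0.05},{"offset":[0,0,0],"yaw":0.05},{"offset":[0,0,0],"yaw":0.05}]' >/dev/null; python3 log.py
```

```text
t 17.90 x 206.73 Tz 0.090 e6 0.008 F [-7.6 -2.5 -8.1] p [455.5  -76.99  80.05]
t 19.15 x 203.73 Tz 0.095 e6 0.018 F [-7.7 -2.1 -7.6] p [455.48 -76.96  80.06]
t 20.40 x 200.74 Tz 0.124 e6 0.075 F [-8.5 -1.1 -5.9] p [455.48 -76.92  80.13]
```

```bash
python3 look.py w5; python3 tips.py w5 297 185|cut -c1-60
python3 -m jog '[{"offset":[0,0,0],"yaw":0.05},{"offset":[0,0,0],"yaw":0.05},{"offset":[0,0,0],"yaw":0.05},{"offset":[0,0,0],"yaw":0.05},{"offset":[0,0,0],"yaw":0.05},{"offset":[0,0,0],"yaw":0.05},{"offset":[0,0,0],"yaw":0.05},{"offset":[0,0,0],"yaw":0.05},{"offset":[0,0,0],"yaw":0.05},{"offset":[0,0,0],"yaw":0.05}]' >/dev/null; python3 log.py
python3 -m jog '[{"offset":[0,0,0],"yaw":0.05},{"offset":[0,0,0],"yaw":0.05},{"offset":[0,0,0],"yaw":0.05},{"offset":[0,0,0],"yaw":0.05},{"offset":[0,0,0],"yaw":0.05},{"offset":[0,0,0],"yaw":0.05},{"offset":[0,0,0],"yaw":0.05},{"offset":[0,0,0],"yaw":0.05},{"offset":[0,0,0],"yaw":0.05},{"offset":[0,0,0],"yaw":0.05}]' >/dev/null; python3 log.py
```

```text
169 ##############..........................
170 #############...........................
171 #############...........................
172 ############............................
173 ##########..............................
174 #########...............................
175 ########................................
176 ########................................
177 #######.................................
178 ######..................................
179 #####...................................
180 ####....................................
181 .##.....................................
182 ........................................
183 ........................................
184 ........................................
185 ........................................
186 ........................................
187 ...##...................................
188 ..####..................................
189 .#####..................................
190 .#####..................................
191 .######.................................
192 .######.................................
193 .########...............................
194 #########...............................
195 ##########..............................
196 ##########..............................
197 ###########.............................
198 ###########.............................
199 ############............................
200 #############...........................
t 21.70 x 197.75 Tz 0.168 e6 0.144 F [-8.8 -1.8 -5.8] p [455.49 -76.92  80.18]
t 22.95 x 194.76 Tz 0.199 e6 0.189 F [-8.8 -1.1 -4. ] p [455.48 -76.86  80.25]
```

```bash
python3 al.py w5 281 181.9 282.9 186.7;python3 look.py w6; python3 tips.py w6 275 185|cut -c1-60
```

```text
[422.56118222 -90.64387531  48.        ] 151.85674051664765 0.4072183415559212
[424.51842985 -88.90330135  48.        ] 149.3724463845019 0.40170819840595645
delta to rider 0.00551014314996473
169 ...#######################..............
170 ...#######################..............
171 ...#######################..............
172 ...######################...............
173 ....###################.................
174 .....##################.................
175 .......###############..................
176 ........#############...................
177 .........############...................
178 ..........##########....................
179 ............########....................
180 .............######.....................
181 ..............####......................
182 ................#.......................
183 ........................................
184 ........................................
185 ........................................
186 ........................................
187 ..................#.....................
188 ..................###...................
189 .................####...................
190 ................#####...................
191 ................#######.................
192 ................#######.................
193 .................#######................
194 ................#########...............
195 ................##########..............
196 ................##########..............
197 ...............############.............
198 ...............#############............
199 ...............##############...........
200 ..............###############...........
```

```bash
python3 al.py w6 273 182.5 275.3 186.8
```

```text
[422.54745209 -90.78276197  48.        ] 151.92440392567033 0.4080219745111563
[424.38443946 -89.14102343  48.        ] 149.5888101763513 0.40282064164360837
delta to rider 0.005201332867547925
```

```bash
python3 -m jog '[{"offset":[0,0,0],"yaw":-0.4},{"offset":[0,0,0],"yaw":-0.4},{"offset":[0,0,0],"yaw":-0.4},{"offset":[0,0,0],"yaw":-0.4},{"offset":[0,0,0],"yaw":-0.4},{"offset":[0,0,0],"yaw":-0.4},{"offset":[0,0,0],"yaw":-0.4},{"offset":[0,-0.02,0],"yaw":0},{"offset":[0,0,0],"yaw":0},{"offset":[0,0,0],"yaw":0}]' >/dev/null; python3 log.py
python3 -m jog '[{"offset":[0,0,0],"yaw":0.1},{"offset":[0,0,0],"yaw":0.1},{"offset":[0,0,0],"yaw":0.1},{"offset":[0,0,0],"yaw":0.1},{"offset":[0,0,0],"yaw":0.1},{"offset":[0,0,0],"yaw":0.1},{"offset":[0,0,0],"yaw":0.1},{"offset":[0,0,0],"yaw":0.1},{"offset":[0,0,0],"yaw":0.1},{"offset":[0,0,0],"yaw":0.1}]' >/dev/null; python3 log.py
python3 look.py w7; python3 tips.py w7 297 185|cut -c1-60
```

```text
t 24.25 x 211.54 Tz 0.063 e6 0.060 F [-8.8 -2.  -7.2] p [455.72 -77.51  80.05]
t 25.50 x 205.53 Tz 0.074 e6 -0.042 F [-8.6 -1.6 -5.8] p [455.7  -77.44  80.04]
169 ######################..................
170 ######################..................
171 ######################..................
172 #####################...................
173 ..#################.....................
174 ...###############......................
175 ....#############.......................
176 ....############........................
177 .....##########.........................
178 ......########..........................
179 .......######...........................
180 ........####............................
181 .........##.............................
182 ........................................
183 ........................................
184 ........................................
185 ........................................
186 ........................................
187 .........#..............................
188 .......###..............................
189 .......####.............................
190 .......####.............................
191 ......######............................
192 .....########...........................
193 .....########...........................
194 .....########...........................
195 ....##########..........................
196 ....###########.........................
197 ...############.........................
198 ..#############.........................
199 .###############........................
200 .###############........................
```

```bash
python3 al.py w7 289 181.8 288.6 186.9
```

```text
[422.32868608 -90.33838604  48.        ] 151.94969027488392 0.4047662784510627
[424.75569101 -89.38802783  48.        ] 149.3445686070836 0.40531668408089544
delta to rider -0.0005504056298327176
```

```bash
python3 -m jog '[{"offset":[0,0,0],"yaw":0.05},{"offset":[0,0,0],"yaw":0.05},{"offset":[0,0,0],"yaw":0.05},{"offset":[0,0,0],"yaw":0.05},{"offset":[0,0,0],"yaw":0.05},{"offset":[0,0,0],"yaw":0.05},{"offset":[0,0,0],"yaw":0.05},{"offset":[0,0,0],"yaw":0.05},{"offset":[0,0,0],"yaw":0.05},{"offset":[0,0,0],"yaw":0.05}]' >/dev/null; python3 log.py
python3 -m jog '[{"offset":[0,0,0],"yaw":0.05},{"offset":[0,0,0],"yaw":0.05},{"offset":[0,0,0],"yaw":0.05},{"offset":[0,0,0],"yaw":0.05},{"offset":[0,0,0],"yaw":0.05},{"offset":[0,0,0],"yaw":0.05},{"offset":[0,0,0],"yaw":0.05},{"offset":[0,0,0],"yaw":0.05},{"offset":[0,0,0],"yaw":0.05},{"offset":[0,0,0],"yaw":0.05}]' >/dev/null; python3 log.py
python3 -m jog '[{"offset":[0,0,0],"yaw":0.05},{"offset":[0,0,0],"yaw":0.05},{"offset":[0,0,0],"yaw":0.05},{"offset":[0,0,0],"yaw":0.05},{"offset":[0,0,0],"yaw":0.05},{"offset":[0,0,0],"yaw":0.05},{"offset":[0,0,0],"yaw":0.05},{"offset":[0,0,0],"yaw":0.05},{"offset":[0,0,0],"yaw":0.05},{"offset":[0,0,0],"yaw":0.05}]' >/dev/null; python3 log.py
python3 -m jog '[{"offset":[0,0,0],"yaw":0.05},{"offset":[0,0,0],"yaw":0.05},{"offset":[0,0,0],"yaw":0.05},{"offset":[0,0,0],"yaw":0.05},{"offset":[0,0,0],"yaw":0.05},{"offset":[0,0,0],"yaw":0.05},{"offset":[0,0,0],"yaw":0.05},{"offset":[0,0,0],"yaw":0.05},{"offset":[0,0,0],"yaw":0.05},{"offset":[0,0,0],"yaw":0.05}]' >/dev/null; python3 log.py
python3 -m jog '[{"offset":[0,0,0],"yaw":0.05},{"offset":[0,0,0],"yaw":0.05},{"offset":[0,0,0],"yaw":0.05},{"offset":[0,0,0],"yaw":0.05},{"offset":[0,0,0],"yaw":0.05},{"offset":[0,0,0],"yaw":0.05},{"offset":[0,0,0],"yaw":0.05},{"offset":[0,0,0],"yaw":0.05},{"offset":[0,0,0],"yaw":0.05},{"offset":[0,0,0],"yaw":0.05}]' >/dev/null; python3 log.py
python3 -m jog '[{"offset":[0,0,0],"yaw":0.05},{"offset":[0,0,0],"yaw":0.05},{"offset":[0,0,0],"yaw":0.05},{"offset":[0,0,0],"yaw":0.05},{"offset":[0,0,0],"yaw":0.05},{"offset":[0,0,0],"yaw":0.05},{"offset":[0,0,0],"yaw":0.05},{"offset":[0,0,0],"yaw":0.05},{"offset":[0,0,0],"yaw":0.05},{"offset":[0,0,0],"yaw":0.05}]' >/dev/null; python3 log.py
```

```text
t 26.80 x 202.53 Tz 0.089 e6 0.051 F [-9.1 -1.2 -5.7] p [455.69 -77.44  80.09]
t 28.05 x 199.55 Tz 0.176 e6 0.100 F [-8.8 -1.2 -4.3] p [455.69 -77.39  80.13]
t 29.30 x 196.55 Tz 0.198 e6 0.141 F [-9.9  0.1 -3.2] p [455.69 -77.38  80.2 ]
t 30.55 x 193.56 Tz 0.275 e6 0.194 F [-9.9  0.3 -3.2] p [455.68 -77.34  80.26]
t 31.80 x 190.56 Tz 0.280 e6 0.235 F [-9.1 -0.1 -3.3] p [455.69 -77.34  80.33]
t 33.05 x 187.58 Tz 0.378 e6 0.334 F [-10.1  -0.   -2. ] p [455.69 -77.3   80.38]
```

Run:
```python
import numpy as np
x=np.array([200.74,197.75,194.76,202.53,199.55,196.55,193.56,190.56,187.58])
for n,y,b in(("Tz",[.124,.168,.199,.089,.176,.198,.275,.280,.378],.083),("e6",[.075,.144,.189,.051,.1,.141,.194,.235,.334],.008),("z",[80.13,80.18,80.25,80.09,80.13,80.2,80.26,80.33,80.38],80.055)):
    y=np.array(y);y=y-b;k,c=np.polyfit(x,y,1);r=np.std(y-k*x-c);print(n,"slope/rad",k*57.3,"bite",-c/k,r)
```

```text
Tz slope/rad -1.0121077447026439 bite 203.12450659822352 0.019976856747692496
e6 slope/rad -1.0175688540269265 bite 204.65646265798432 0.013105174395055675
z slope/rad -1.1390429205618287 bite 204.08603828481174 0.007455447545585524
```

```bash
python3 -m jog '[{"offset":[0,0,0],"yaw":0.09},{"offset":[0,0,0],"yaw":0.09},{"offset":[0,0,0],"yaw":0.09},{"offset":[0,0,0],"yaw":0.09},{"offset":[0,0,0],"yaw":0.09},{"offset":[0,0,0],"yaw":0.09},{"offset":[0,0,0],"yaw":0.09},{"offset":[0,0,0],"yaw":0.09},{"offset":[0,0,0],"yaw":0.09},{"offset":[0,0,0],"yaw":0.09}]' >/dev/null; python3 log.py
python3 -m jog '[{"offset":[0,0,0],"yaw":0.1},{"offset":[0,0,0],"yaw":0.1},{"offset":[0,0,0],"yaw":0.1},{"offset":[0,0,0],"yaw":0.1},{"offset":[0,0,0],"yaw":0.1},{"offset":[0,0,0],"yaw":0.1},{"offset":[0,0,0],"yaw":0},{"offset":[0,0,0],"yaw":0},{"offset":[0,0,0],"yaw":0},{"offset":[0,0,0],"yaw":0}]'; python3 log.py
python3 look.py w8; python3 tips.py w8 250 185|cut -c1-60
```

```text
t 34.30 x 182.17 Tz 0.391 e6 0.279 F [-9.7  0.8 -0.2] p [455.71 -77.26  80.49]
time_s: 35.55
tool_pos: [455.7, -77.2, 80.6]
tool_rot: [0.012, 1.0, -0.001, -0.0]
force: [-9.9, 0.7, 0.8]
opening: 0.156
finger_force: 30.0
t 35.55 x 178.57 Tz 0.241 e6 0.277 F [-9.9  0.7  0.8] p [455.72 -77.22  80.59]
169 .############################...........
170 .############################...........
171 ..###########################...........
172 ..###########################...........
173 ...##########################...........
174 ...##########################...........
175 ....########################............
176 ....#######################.............
177 .....#####################..............
178 ......####################..............
179 ......####################..............
180 .......##################...............
181 .......##################...............
182 ........#################...............
183 .........################...............
184 ............############................
185 ...............#########................
186 ..................######................
187 ....................###.................
188 ........................................
189 ........................................
190 ........................................
191 ........................................
192 ........................##..............
193 ........................###.............
194 ........................#####...........
195 ........................######..........
196 ........................#######.........
197 ........................#########.......
198 ........................##########......
199 ........................############....
200 ........................#############...
```

```bash
python3 al.py w8 253.7 187.7 256.7 191.7
python3 -m jog '[{"offset":[0,0,0],"yaw":0},{"offset":[0,0,0],"yaw":0},{"offset":[0,0,0],"yaw":0},{"offset":[0,0,0],"yaw":0},{"offset":[0,0,0],"yaw":0},{"offset":[0,0,0],"yaw":0},{"offset":[0,0,0],"yaw":0},{"offset":[0,0,0],"yaw":0},{"offset":[0,0,0],"yaw":0},{"offset":[0,0,0],"yaw":0}]' 1 
python3 log.py
python3 -m jog '[{"offset":[0,0,-0.2],"yaw":0},{"offset":[0,0,-0.3],"yaw":0},{"offset":[0,0,-0.5],"yaw":0},{"offset":[0,0,-0.5],"yaw":0},{"offset":[0,0,-0.5],"yaw":0},{"offset":[0,0,-0.5],"yaw":0},{"offset":[0,0,-0.5],"yaw":0},{"offset":[0,0,-0.5],"yaw":0},{"offset":[0,0,0],"yaw":0},{"offset":[0,0,0],"yaw":0}]'
python3 look.py w9
```

```text
[422.46865155 -90.95933556  48.        ] 152.0668552173147 0.4088821923076289
[424.56712176 -89.56729477  48.        ] 149.58857353243408 0.40592092541273983
delta to rider 0.0029612668948890697
time_s: 36.85
tool_pos: [456.3, -76.9, 79.2]
tool_rot: [0.013, 1.0, 0.0, 0.0]
force: [-0.4, -0.2, 0.3]
opening: 0.999
finger_force: 0.0
t 36.85 x 178.52 Tz -0.000 e6 0.000 F [-0.4 -0.2  0.3] p [456.34 -76.93  79.16]
time_s: 38.1
tool_pos: [456.0, -76.8, 218.8]
tool_rot: [0.013, 1.0, 0.0, -0.0]
force: [0.3, 0.1, -0.2]
opening: 1.0
finger_force: 0.0
```

View pics/w9.png

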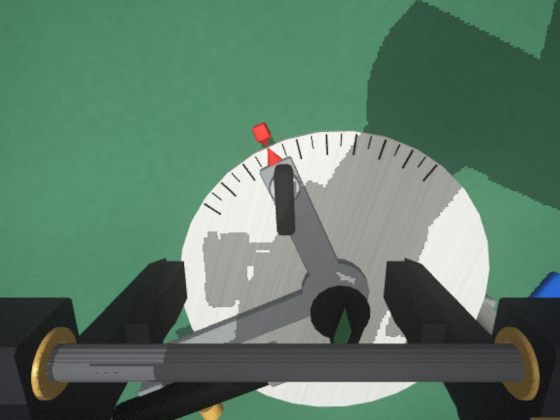

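The final view shows the pointer (270,150) on one line with the rider (263,138) and the pivot. The knob bar is still parallel to the open fingers, and the gripper is clear of it.

```bash
python3 -c "
from station import r
print(r.finish_job())"
```

```text
the job is handed in; nothing more can be done
None
```

I loosened the knob about 66°, swung the arm until its pointer stood within about 0.003 rad (0.2°) of the rider, retightened about 25° past the felt bite, let go and handed the job in at about 38 s; I nudged the arm once more with the clamp loose during retightening, and no verdict came back.

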